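# Put the tyre gauge back in its case

## Robot

A 6-joint arm with a two-finger parallel gripper is mounted at the origin on the work surface. World frame = base frame: x ahead of the robot, y to its left, z up, the work surface at z = 0. Lengths are in mm, angles in rad, forces in N, time in s.
With the tool pointing down it reaches from about 300 to 825 mm from the base axis. Payload 5.4 kg.
Tool frame: the origin (TCP) lies between the finger pads; the fingertips stand 22 mm ahead of it and the grasp point (between the pads) lies 3 mm ahead of it; z points along the fingers, y is the line along which they close (so a half turn about z gives the same grasp; the last joint's range is limited). The gripper opens to 92 mm and grips with 3 to 60 N. Pads are 20 mm wide; open, the fingers measure 128 mm over their backs; the gripper's body (75 mm by 189 mm) begins 69 mm behind the grasp point.
Start: joints at [-0.21, 0.158, 1.597, -0, 1.386, -0.21], TCP at [574.984, -0.018, 236.601] pointing down, gripper open.
Joint ranges: [-2.91, 2.91], [-0.94, 2.29], [0.18, 2.7], [-1.29, 4.43], [0.17, 2.64], [-3, 3]. Speed limits (rad/s): [2.57, 2.57, 3.14, 3.14, 3.14, 3.14].

## Interface

Orientations are given as a rotation vector (axis times angle).
In Python, from rig import * gives the robot as it stands.
- The arm moves only by the tool drive_tool, never from a script. Its argument "deltas" is a list that holds one entry, the list of rows, each a list of 5 numbers: the shift along the tool's x, y, z in mm, then the turn about the tool's z in degrees, then the opening, from 0 (shut) to 1 (fully open). A call has exactly 10 rows; each row shifts and turns the commanded pose from where the row before left it, along the tool's axes as they then stand; what a row does not reach is not made up. A row lasts 1/8 s, in which the tool goes at most 62.5 mm and 10.7 degrees, less where a joint would pass 70% of its speed; a pose out of reach is approached as far as the arm can. A call is refused whole if a number of a shift passes 62.5 or a number of a turn 10.7, either way. A call with a gripper value outside its range is refused whole. The fingers move at their own pace and stop on an object; "newtons" is the grip in N (left out, the last holds). Time passes only in rows, so rows that do not move let the fingers close, or fill a call up. It gives the time, the measured TCP pose, the force, the opening and the grip force at its end, in the units of the state.
- observe(): the state, without advancing time (a new reading comes with each control period).
- camera(name): name is "scene" or "side" or "wrist"; returns a dict with "image" (400x640x3 uint8, red, green, blue), "vertical_fov" (degrees; the focal length in pixels is half the picture's height over the tangent of half this angle, whatever the lens; pixels are square), "cx", "cy" (the principal point, pixels), "pose" (4x4, takes a point from camera to world coordinates); the wrist camera has in their place "tool_from_camera" (4x4, takes a point from camera to tool coordinates, whose origin is the TCP and whose axes are the flange's). Camera axes: x right, y up, looking along -z (the intrinsics and any distortion apply to the point x, -y, -z); pixel columns grow to the right and rows downward; lengths in mm; the calibration is good to about 2 mm. A picture is of the moment at which its call begins: read the wrist's pose just before it. There is no depth.
- hand_in(): hands the job in; it is judged then, once.
The state is a dict: "time": time; "q": joint angles; "qvel": joint speeds; "tau": joint torques, N m; "position": TCP position; "eef_rot": TCP orientation; "force": force on the tool from outside, world axes, zero at the start; "ft_torque": the same for the moment, N m; "opening": finger opening in mm; "finger_force": force on a finger pad.
Only numpy, scipy, OpenCV 4.12 (cv2) and the standard library are available. Lean on these libraries where they do the work, as an engineer would, in place of code of your own. Each camera call takes 0.05 s, during which the arm holds its last target. There are 200 camera calls.

## Task

Take the orange-handled tyre gauge out of the wooden block and slide it, handle up, into the blue tube case, lowering it in your grip until it is fully home before you let go. Leave the black and the green gauge standing in the block.

Things in the scene. Friction and masses are not known exactly. Their poses are not given: they have to be found in the camera images.
- orange_gauge: pen-type tyre gauge, about 90 g, 140 mm long, upright: steel barrel 18 mm in diameter (foot tapered to 10 mm over the last 9 mm), topped by an orange handle, 22 mm in diameter, 88 to 140 mm above the foot: grip there. Origin: centre of the foot's underside; z towards the handle. Stands with 1.5 mm play in a 35 mm deep hole of a fixed wooden block, its foot 10 mm above the bench.
- black_gauge: bystander: same shape, size and origin as the orange gauge, but with a black handle; stands in another hole of the same dark wooden block (56 x 210 mm, 45 mm high), whose three holes, 75 mm apart in a row, hold the three gauges in any order.
- green_gauge: bystander: same shape, size and origin as the orange gauge, but with a green handle; stands in another hole of the same dark wooden block (56 x 210 mm, 45 mm high), whose three holes, 75 mm apart in a row, hold the three gauges in any order.
- case: fixed upright blue tube on a round dark steel foot (84 mm in diameter, 8 mm thick), open at the top. Bore 26 mm in diameter; its top 18 mm flare out to a 48 mm wide mouth (56 mm outside). Origin: on the tube's axis at bench level; z up. Floor of the bore 8 mm, rim 95 mm above the origin: a gauge fully home has its foot 8 mm above the origin and all of its handle above the rim.
Things that resemble listed ones, but are neither listed nor needed, are in the scene too. Leave any turquoise look-alike of the orange_gauge alone.

How it is judged (in metres and radians):
On the way:
1. the orange gauge is lowered home in the case (foot within 12 mm of the bore's floor) while still gripped (z of orange_gauge in the frame of case below 0.02 m and horizontal distance between orange_gauge and case below 0.012 m and angle between orange_gauge's own z axis and vertical below 0.2 rad and contact force between orange_gauge and the fingers above 0.5 N), for 0.1 s.
At the end, for the whole second after the job is handed in: The orange gauge stands handle up in the case, released and at rest: its foot within 12 mm of the bore's floor and within 12 mm of the case's axis, tilted less than 0.2 rad. The black and green gauges stand in the block, moved less than 30 mm and tilted less than 0.3 rad (z of orange_gauge in the frame of case below 0.02 m and horizontal distance between orange_gauge and case below 0.012 m and angle between orange_gauge's own z axis and vertical below 0.2 rad and linear speed of orange_gauge below 0.02 m/s and contact force between orange_gauge and the fingers below 0.1 N and distance of each of black_gauge, green_gauge from where it was at the start of the episode below 0.03 m and angle between each of black_gauge, green_gauge's own z axis and vertical below 0.3 rad); the robot touches nothing.
It fails at once if the black gauge is taken out of the block or tipped (distance of black_gauge from where it was at the start of the episode above 0.03 m or angle between black_gauge's own z axis and vertical above 0.3 rad).
It fails at once if the green gauge is taken out of the block or tipped (distance of green_gauge from where it was at the start of the episode above 0.03 m or angle between green_gauge's own z axis and vertical above 0.3 rad).
It also fails if it takes over 42 s, if anything falls off the work surface, if the arm or the gripper's body presses on something with over 40 N, if the wrist force passes 120 N, or if a joint passes its speed limit or range.

## Working session

There is one attempt and no reset: what is moved stays moved. The work goes in short steps, Python scripts to look and compute and a tool call to move; the robot and the scene stay as the last step left them, time stands still between calls to the robot, and variables do not carry over. Pictures are saved under pics/ and viewed, at most 10 in all, crops included, and the job is handed in when it is done.

Besides the shell and the picture viewer there is one more tool, called by a JSON object that holds its "method" and its "body", one argument or row to a line. drive_tool: Moves the arm, as the interface text tells. Its arguments: {"type":"object","properties":{"deltas":{"type":"array"},"newtons":{"type":"number"}},"required":["deltas"]}

```bash
mkdir -p pics
cat > h.py <<'E'
from rig import *
import numpy as np, cv2
from scipy.spatial.transform import Rotation as R
E
python3 - <<'E'
from h import *
import pickle
s=observe();print(s)
ims={}
for n in("scene","side","wrist"):
    c=camera(n);ims[n]=c;print({k:v for k,v in c.items() if k!="image"})
pickle.dump(ims,open("ims.pkl","wb"))
m=np.vstack([ims["scene"]["image"],ims["side"]["image"]])
cv2.imwrite("pics/a.png",cv2.resize(m[:,:,::-1],(480,600),interpolation=cv2.INTER_AREA))
cv2.imwrite("pics/w.png",ims["wrist"]["image"][:,:,::-1])
E
```

```text
{'time': 0.0, 'q': array([-2.10101983e-01,  1.59033924e-01,  1.59820458e+00, -2.86687551e-05,
        1.38616141e+00, -2.10090254e-01]), 'qvel': array([ 1.12947289e-03, -1.27159862e-03, -1.19166387e-06,  8.33121634e-04,
        5.77761982e-04, -1.04409890e-03]), 'tau': array([ 4.79022274e-04, -3.85570908e+01, -3.22103977e+01,  7.00944406e-02,
        3.78346047e-02, -1.56143192e-04]), 'position': array([5.74433114e+02, 8.99567245e-02, 2.35641212e+02]), 'eef_rot': array([-2.22038696e+00, -2.22037266e+00,  1.58095657e-03]), 'force': array([ 0.7793064 , -0.89277771, -0.50962931]), 'ft_torque': array([0.00619054, 0.04897661, 0.036116  ]), 'finger_force': 0.0, 'opening': 91.8819684397741}
{'vertical_fov': 53.161732012222984, 'cx': 319.5220645324713, 'cy': 208.52379142874088, 'pose': array([[-2.23659252e-01, -7.87839455e-01,  5.73834063e-01,
         9.27948947e+02],
       [ 9.74613316e-01, -1.86979500e-01,  1.23156609e-01,
         8.96825911e+01],
       [ 1.02675700e-02,  5.86811434e-01,  8.09658519e-01,
         6.56722668e+02],
       [ 0.00000000e+00,  0.00000000e+00,  0.00000000e+0
[... 217 characters left out ...]
 [-3.29617757e-01,  5.24566842e-01, -7.84972460e-01,
        -5.68706000e+02],
       [ 8.83979393e-03,  8.33116119e-01,  5.53027477e-01,
         4.27729607e+02],
       [ 0.00000000e+00,  0.00000000e+00,  0.00000000e+00,
         1.00000000e+00]])}
{'vertical_fov': 71.87729448636765, 'cx': 323.14016515942495, 'cy': 195.75435561895722, 'tool_from_camera': array([[-9.55504917e-04,  9.55940425e-01,  2.93559178e-01,
         8.36653305e+01],
       [ 9.99999437e-01,  7.77707934e-04,  7.22382205e-04,
        -1.39943775e-01],
       [ 4.62251050e-04,  2.93559703e-01, -9.55940629e-01,
        -1.47824934e+02],
       [ 0.00000000e+00,  0.00000000e+00,  0.00000000e+00,
         1.00000000e+00]])}
```

View pics/a.png

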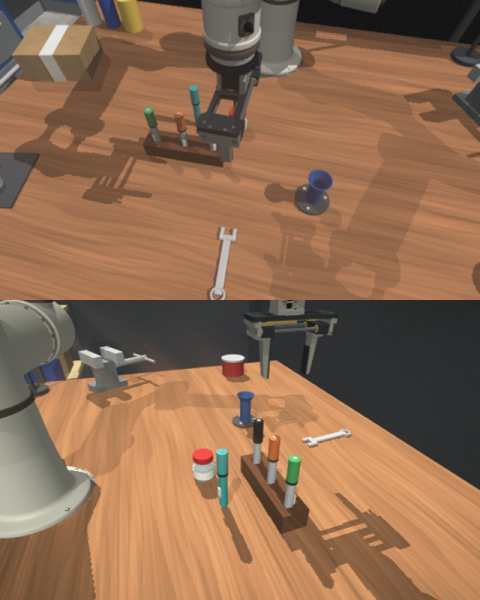

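View pics/w.png

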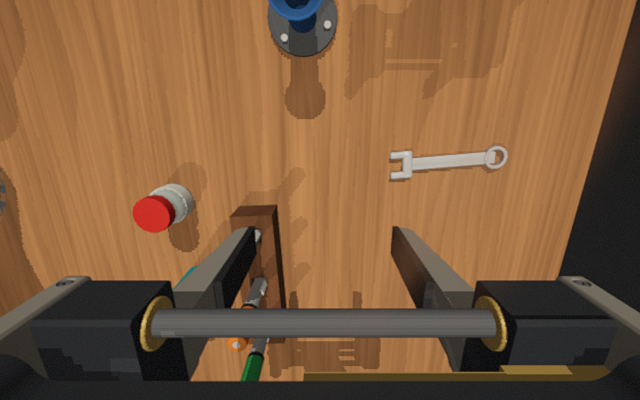

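The block runs roughly along world y. In the side view the order from far to near is black, orange (about 365,196 full-resolution), green. The blue case is at about (327,130) in side and (424,240) in scene. A turquoise decoy stands beside the block. Next I triangulate.

```bash
cat >> h.py <<'E'
def mask(im,lo,hi):
    return cv2.inRange(cv2.cvtColor(im,cv2.COLOR_RGB2HSV),np.array(lo),np.array(hi))
def blobs(m,amin=40):
    n,l,st,ce=cv2.connectedComponentsWithStats(m)
    return [(ce[i],st[i],l==i) for i in range(1,n) if st[i][4]>=amin]
def ray(c,uv,T=None):
    f=c["image"].shape[0]/2/np.tan(np.radians(c["vertical_fov"])/2)
    d=np.array([(uv[0]-c["cx"])/f,-(uv[1]-c["cy"])/f,-1])
    P=c["pose"] if T is None else T@c["tool_from_camera"]
    return P[:3,3],P[:3,:3]@d
def onz(c,uv,z,T=None):
    o,d=ray(c,uv,T);return o+d*(z-o[2])/d[2]
def tri(r1,r2):
    (a,d),(b,e)=r1,r2
    s=np.linalg.lstsq(np.c_[d,-e],b-a,rcond=None)[0]
    p,q=a+s[0]*d,b+s[1]*e
    return (p+q)/2,np.linalg.norm(p-q)
def toolT(s):
    T=np.eye(4);T[:3,:3]=R.from_rotvec(s["eef_rot"]).as_matrix();T[:3,3]=s["position"];return T
COL=dict(orange=((5,190,110),(14,255,255)),green=((50,120,60),(75,255,255)),blue=((105,130,40),(125,255,255)),turq=((82,120,60),(97,255,255)))
E
python3 - <<'E'
from h import *
import pickle
ims=pickle.load(open("ims.pkl","rb"))
for k,(lo,hi) in COL.items():
    B={}
    for n in("scene","side"):
        B[n]=blobs(mask(ims[n]["image"],lo,hi),60)
        for ce,st,_ in B[n]: print(k,n,ce.round(1),st)
    for a in B["scene"]:
        for b in B["side"]:
            p,g=tri(ray(ims["scene"],a[0]),ray(ims["side"],b[0]))
            if g<12: print("   ",a[0].round(),b[0].round(),p.round(1),round(g,1))
E
```

```text
green side [391. 226.] [382 208  19  36 420]
blue scene [ 4.1 11.1] [ 0  1 13 21 71]
blue scene [141.2   5.4] [132   0  16  16 124]
turq side [295.3 202.5] [289 199  14   8  83]
turq side [294.8 224.4] [290 212  13  22 181]
turq side [297.5 254.6] [292 236  11  41 343]
```

Run:
```python
from h import *
import pickle
ims=pickle.load(open("ims.pkl","rb"))
for n,pts in dict(scene=[(241,165),(200,155),(420,240),(424,262),(300,290)],side=[(365,196),(365,190),(327,145),(325,128),(345,175),(400,300)]).items():
    h=cv2.cvtColor(ims[n]["image"],cv2.COLOR_RGB2HSV)
    print(n,[h[v-1:v+2,u-1:u+2].reshape(-1,3).mean(0).round().tolist() for u,v in pts])
a=cv2.resize(ims["scene"]["image"][100:300,180:460],None,fx=2,fy=2)
b=cv2.resize(ims["side"]["image"][110:310,260:440],None,fx=2,fy=2)
cv2.imwrite("pics/c.png",np.hstack([a[:,:,::-1][:400,:420],b[:,:,::-1]]))
```

```text
scene [[11.0, 159.0, 112.0], [48.0, 93.0, 81.0], [118.0, 74.0, 95.0], [119.0, 67.0, 86.0], [12.0, 126.0, 168.0]]
side [[11.0, 178.0, 183.0], [11.0, 179.0, 181.0], [111.0, 109.0, 115.0], [111.0, 118.0, 138.0], [10.0, 61.0, 49.0], [11.0, 129.0, 88.0]]
```

View pics/c.png

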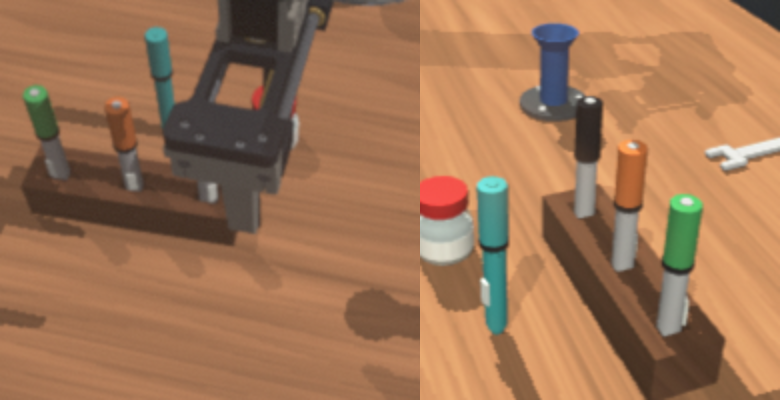

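The crops show the handle tops. Full-resolution pixels are orange scene (239,152) and side (365,183), green scene (199,146) and side (392,211), black side (345,160). The case mouth in side is at about (327,127).

Run:
```python
from h import *
import pickle
ims=pickle.load(open("ims.pkl","rb"))
sc,si=ims["scene"],ims["side"]
for k,a,b in[("orange",(239,152),(365,183)),("green",(199,146),(392.5,211))]:
    p,g=tri(ray(sc,a),ray(si,b));print(k,p.round(1),round(g,1),"planes",onz(sc,a,150).round(1),onz(si,b,150).round(1))
print("black",onz(si,(345,160),150).round(1))
print("turq top",onz(si,(296,200),140).round(1))
B={}
for n in("scene","side"):
    m=mask(ims[n]["image"],(106,60,35),(125,255,255))
    if n=="scene": m[:200]=0
    bl=max(blobs(m),key=lambda b:b[1][4] if 250<b[0][0]<500 else 0);print(n,bl[0].round(1),bl[1])
    st=bl[1]; w=st[2]
    # rim ellipse: width of mouth; centre via extreme left/right rows
    ys,xs=np.where(bl[2]);L=ys[xs<=xs.min()+1].mean();Rr=ys[xs>=xs.max()-1].mean()
    uv=((xs.min()+xs.max())/2,(L+Rr)/2);B[n]=uv
    print(uv,onz(ims[n],uv,95).round(1),onz(ims[n],(xs.min(),L),95).round(),onz(ims[n],(xs.max(),Rr),95).round())
print(tri(ray(sc,B["scene"]),ray(si,B["side"])))
```

```text
orange [ 480.1 -151.8  147.6] 1.1 planes [ 482.8 -150.9  150. ] [ 478.  -154.8  150. ]
green [ 483.7 -225.8  147.5] 1.1 planes [ 485.4 -224.   150. ] [ 482.1 -229.4  150. ]
black [477.8 -79.9 150. ]
turq top [ 375.7 -151.2  140. ]
scene [425.5 241.5] [411 226  33  46 584]
(np.float64(427.0), np.float64(239.47222222222223)) [550.3 190.8  95. ] [553. 165.  95.] [548. 217.  95.]
side [326.8 140.1] [316 122  23  41 562]
(np.float64(327.0), np.float64(125.92857142857143)) [545.2 184.4  95. ] [521. 193.  95.] [569. 176.  95.]
(array([547.98555275, 191.44539868,  91.77056789]), np.float64(0.342042252812813))
```

{"method": "drive_tool", "body": {
  "deltas": [
    [[-24,-12,0,0,1],[-24,-12,0,0,1],[-24,-12,0,0,1],[-24,-12,0,0,1],[-24,-12,0,0,1],[-24,-12,0,0,1],[-24,-12,0,0,1],[-22,-10,0,0,1],[0,0,0,0,1],[0,0,0,0,1]]
  ]
}}

```text
time: 1.4
position: [481.1, -189.5, 236.4]
eef_rot: [-2.221, -2.221, -0.001]
force: [-0.1, 0.2, 0.4]
opening: 91.6
finger_force: 0.0
```

Run:
```python
from h import *
s=observe();c=camera("wrist");T=toolT(s);print(s["time"],s["position"],s["eef_rot"])
im=c["image"];cv2.imwrite("pics/d.png",im[:,:,::-1])
for b in blobs(mask(im,(5,150,90),(14,255,255)),60)+blobs(mask(im,(50,100,50),(75,255,255)),60):
    print(b[0].round(1),b[1],onz(c,b[0],150,T).round(1))
```

```text
1.4 [ 481.0841447  -189.47934453  236.43206907] [-2.22102814e+00 -2.22115487e+00 -5.32497267e-04]
[ 60.4 158.9] [    0     0   142   309 27152] [ 256.5 -144.6  150. ]
[91.6 11. ] [87  0 10 25 63] [310.2 -35.1 150. ]
[328.3 132.1] [ 295    0   72  245 6357] [ 485.1 -122.5  150. ]
[450.3  34.5] [ 384    0  158   98 4554] [576.6 -50.8 150. ]
[176.   13.3] [167   5  18  15  68] [372.2 -36.6 150. ]
[240.1  22.4] [215   6  42  40 484] [419.  -42.6 150. ]
[195.7  37.4] [184  19  38  50 115] [384.5 -52.5 150. ]
[232.4  95.1] [ 207   47   49   80 1476] [408.3 -93.6 150. ]
[624.4 144.2] [617 131  14  26  61] [ 733.7 -132.6  150. ]
[251.7 194.7] [240 150  23 104 962] [ 417.4 -176.7  150. ]
[628.1 190. ] [611 159  29  65 347] [ 749.7 -172.6  150. ]
[595.2 236.1] [589 219  14  35  96] [ 733.6 -217.1  150. ]
[242.7 282.2] [231 255  25  53  77] [ 401.6 -266.5  150. ]
[326.8 271.5] [319 255  16  35 355] [ 484.2 -254.5  150. ]
[585.9 266.2] [581 254  11  25  63] [ 733.7 -248.9  150. ]
[292.7 299.3] [288 290  11  18 137] [ 450.1 -286.4  150. ]
[356.6 299. ] [352 290  10  18  79] [ 514.2 -286.   150. ]
[323.3 354.7] [ 272  338  111   35 2495] [ 480.7 -357.   150. ]
[221.8 368.2] [195 348  61  33 605] [ 369.2 -375.9  150. ]
[277.1 377.9] [267 375  23   6  82] [ 429.3 -389.8  150. ]
[326.9 235.4] [317 217  22  39 634] [ 484.3 -216.3  150. ]
```

View pics/d.png

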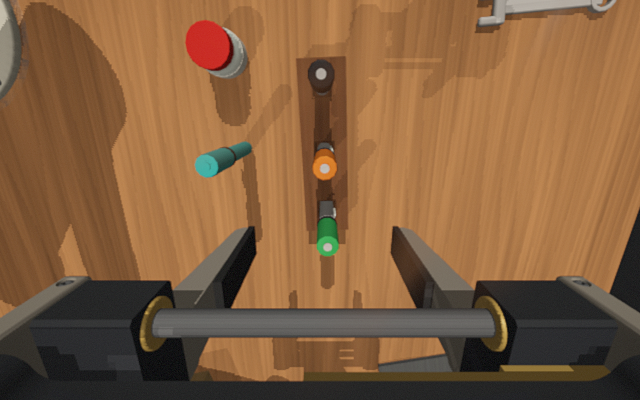

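The wrist view shows the handle tops at orange (324.5,168), green (327.5,247), black (320.5,73), and turquoise (207,165).

Run:
```python
from h import *
s=observe();c=camera("wrist");T=toolT(s)
for n,p in dict(o=(324.5,168),g=(327.5,247),b=(320.5,73),t=(207,165)).items(): print(n,onz(c,p,150,T).round(1))
```

```text
o [ 482.  -152.5  150. ]
g [ 485. -228.  150.]
b [478.8 -77.2 150. ]
t [ 381.1 -149.9  150. ]
```

{"method": "drive_tool", "body": {
  "deltas": [
    [[19,1,0,0,1],[18,0,0,0,1],[0,0,15,0,1],[0,0,20,0,1],[0,0,20,0,1],[0,0,20,0,1],[0,0,20,0,1],[0,0,14,0,1],[0,0,0,0,1],[0,0,0,0,1]]
  ],
  "newtons": 20
}}

```text
time: 2.75
position: [482.4, -153.3, 128.2]
eef_rot: [2.221, 2.221, 0.0]
force: [-0.7, -0.7, 0.4]
opening: 92.0
finger_force: 0.0
```

{"method": "drive_tool", "body": {
  "deltas": [
    [[0,0,0,0,0],[0,0,0,0,0],[0,0,0,0,0],[0,0,0,0,0],[0,0,0,0,0],[0,0,0,0,0],[0,0,0,0,0],[0,0,0,0,0],[0,0,0,0,0],[0,0,0,0,0]]
  ],
  "newtons": 20
}}

```text
time: 4.0
position: [482.0, -153.0, 127.6]
eef_rot: [2.221, 2.221, -0.0]
force: [-0.2, -0.2, -0.2]
opening: 21.6
finger_force: 20.0
```

Gripped: the opening of 21.6 mm matches the 22 mm handle. Next I lift clear of the neighbours.

{"method": "drive_tool", "body": {
  "deltas": [
    [[0,0,-8,0,0],[0,0,-15,0,0],[0,0,-20,0,0],[0,0,-25,0,0],[0,0,-25,0,0],[0,0,-25,0,0],[0,0,-25,0,0],[0,0,-17,0,0],[0,0,0,0,0],[0,0,0,0,0]]
  ]
}}

```text
time: 5.25
position: [481.6, -152.8, 286.7]
eef_rot: [-2.22, -2.22, 0.001]
force: [-0.6, -0.0, -1.0]
opening: 21.3
finger_force: 20.0
```

{"method": "drive_tool", "body": {
  "deltas": [
    [[20,4,0,0,0],[28,7,0,0,0],[34,7,0,0,0],[34,7,0,0,0],[34,7,0,0,0],[34,7,0,0,0],[26,7,0,0,0],[20,4,0,0,0],[0,0,0,0,0],[0,0,0,0,0]]
  ]
}}

```text
time: 6.5
position: [531.6, 76.4, 286.8]
eef_rot: [-2.221, -2.221, 0.002]
force: [-1.0, 0.5, -0.6]
opening: 21.5
finger_force: 20.0
```

Run:
```python
from h import *
import pickle
s=observe();T=toolT(s);print(s["time"],s["position"],s["opening"],s["finger_force"])
ims={n:camera(n) for n in("scene","side","wrist")};pickle.dump((s,ims),open("i2.pkl","wb"))
a=cv2.resize(ims["scene"]["image"],(400,250),interpolation=cv2.INTER_AREA)
b=cv2.resize(ims["side"]["image"],(400,250),interpolation=cv2.INTER_AREA)
w=cv2.resize(ims["wrist"]["image"],(512,320))
cv2.imwrite("pics/e.png",np.vstack([np.hstack([a,b]),np.pad(w,((0,0),(0,288),(0,0)))])[:,:,::-1])
```

```text
6.5 [531.56030636  76.37200195 286.77412154] 21.509186428655667 19.999816078925505
```

View pics/e.png

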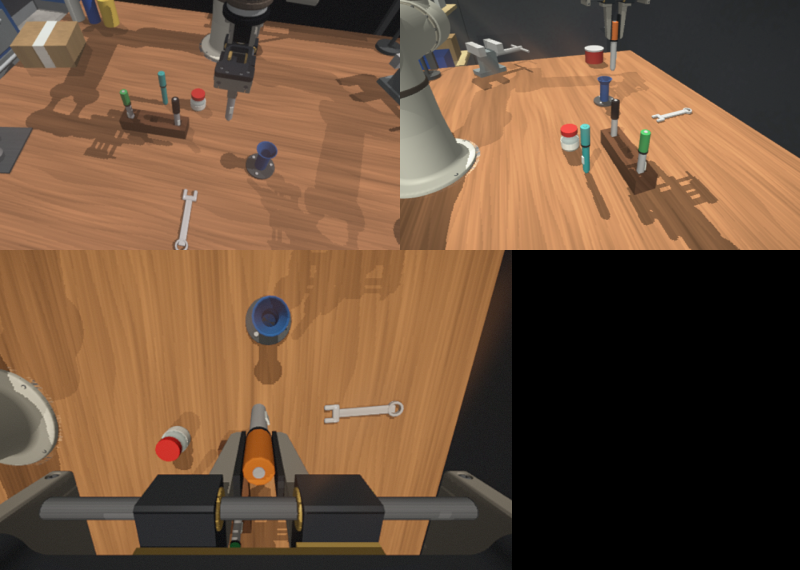

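The gauge is held upright, and black and green still stand in the block. In the wrist view the case mouth is near (338,88) and the gauge foot near (323,197) in full-resolution pixels.

Run:
```python
from h import *
import pickle
s,ims=pickle.load(open("i2.pkl","rb"));c=ims["wrist"];T=toolT(s);im=c["image"]
bl=max((b for b in blobs(mask(im,(105,60,30),(125,255,255))) if 250<b[0][0]<420 and b[0][1]<160),key=lambda b:b[1][4])
print(bl[0],bl[1])
ct=max(cv2.findContours(bl[2].astype(np.uint8),0,1)[0],key=cv2.contourArea)
e=cv2.fitEllipse(cv2.convexHull(ct));print(e,onz(c,e[0],95,T).round(1))
x,y,w,h=bl[1][:4]
for uv in((x,y+h/2),(x+w,y+h/2),(x+w/2,y),(x+w/2,y+h)):print(onz(c,uv,95,T).round(1))
a=cv2.resize(im[50:130,290:390],None,fx=4,fy=4,interpolation=cv2.INTER_CUBIC);b=cv2.resize(im[180:260,280:380],None,fx=4,fy=4,interpolation=cv2.INTER_CUBIC)
cv2.imwrite("pics/f.png",np.hstack([a,b])[:,:,::-1])
```

```text
[338.1405681   85.29788784] [ 315   57   48   52 1373]
((338.03350830078125, 82.48503875732422), (47.15645980834961, 51.1695671081543), 177.3252716064453) [548.  191.1  95. ]
[521.7 190.6  95. ]
[576.6 190.6  95. ]
[548.7 217.5  95. ]
[549.6 162.2  95. ]
```

View pics/f.png

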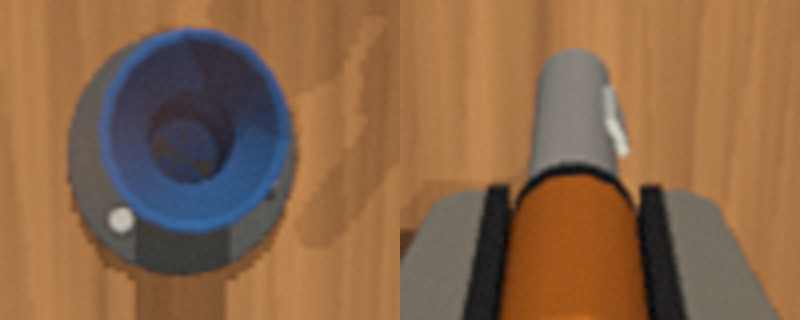

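The crop shows the mouth ellipse centred at (338,82.5) with its width matching the given 56 mm. The barrel's far shoulder edge is at (323.7,192).

Run:
```python
from h import *
import pickle
s,ims=pickle.load(open("i2.pkl","rb"));c=ims["wrist"];T=toolT(s)
p=onz(c,(323.7,192.3),178,T);print(p-np.array(s["position"]),"expected ~(0,9)")
q=onz(c,(323.5,273+0),286.8+22,T)
print(onz(c,(315.2,197),178,T)[0]-onz(c,(332,197),178,T)[0])
```

```text
[ 4.02318690e-02  8.33087587e+00 -1.08774122e+02] expected ~(0,9)
-16.367651567976168
```

{"method": "drive_tool", "body": {
  "deltas": [
    [[20,3,0,0,0],[25,4,0,0,0],[25,4,0,0,0],[25,4,0,0,0],[19,2,0,0,0],[0,0,15,0,0],[0,0,20,0,0],[0,0,20,0,0],[0,0,0,0,0],[0,0,0,0,0]]
  ]
}}

```text
time: 7.9
position: [549.2, 190.4, 233.0]
eef_rot: [2.222, 2.22, 0.0]
force: [0.7, -0.4, -0.5]
opening: 21.1
finger_force: 20.0
```

Run:
```python
from h import *
s=observe();print(s["position"],s["force"])
o=[]
for n,(x,y) in dict(scene=(430,230),side=(325,120)).items():
    im=camera(n)["image"];o.append(cv2.resize(im[y-80:y+60,x-65:x+65],None,fx=3,fy=3,interpolation=cv2.INTER_CUBIC))
cv2.imwrite("pics/g.png",np.hstack(o)[:,:,::-1])
```

```text
[549.20895389 190.41567304 232.96063833] [ 0.69138817 -0.4243523  -0.45709572]
```

View pics/g.png

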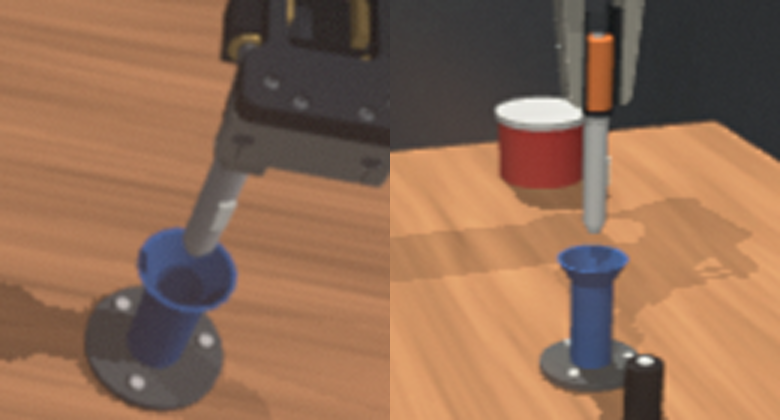

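The gauge is lined up over the mouth in both views. Lowering.

{"method": "drive_tool", "body": {
  "deltas": [
    [[0,0,10,0,0],[0,0,10,0,0],[0,0,10,0,0],[0,0,10,0,0],[0,0,10,0,0],[0,0,10,0,0],[0,0,10,0,0],[0,0,10,0,0],[0,0,10,0,0],[0,0,0,0,0]]
  ]
}}

```text
time: 9.25
position: [548.3, 190.9, 141.4]
eef_rot: [-2.221, -2.221, 0.003]
force: [-0.4, 1.0, 0.4]
opening: 21.5
finger_force: 20.0
```

{"method": "drive_tool", "body": {
  "deltas": [
    [[0,0,4,0,0],[0,0,4,0,0],[0,0,3,0,0],[0,0,2,0,0],[0,0,1,0,0],[0,0,1,0,0],[0,0,0.5,0,0],[0,0,0,0,0],[0,0,0,0,0],[0,0,0,0,0]]
  ]
}}

```text
time: 10.5
position: [549.0, 191.0, 127.2]
eef_rot: [2.221, 2.221, 0.0]
force: [1.3, 0.1, -1.1]
opening: 21.4
finger_force: 20.0
```

{"method": "drive_tool", "body": {
  "deltas": [
    [[0,0,0.5,0,0],[0,0,0.5,0,0],[0,0,0.5,0,0],[0,0,0.5,0,0],[0,0,0.5,0,0],[0,0,0,0,0],[0,0,0,0,0],[0,0,0,0,0],[0,0,0,0,0],[0,0,0,0,0]]
  ]
}}

```text
time: 11.75
position: [549.3, 191.1, 125.5]
eef_rot: [2.221, 2.221, 0.001]
force: [-1.6, 0.6, 5.1]
opening: 21.4
finger_force: 20.0
```

The floor contact shows up as 5 N at the expected height (125.5), so the gauge is home while still gripped. Next I release and retreat.

{"method": "drive_tool", "body": {
  "deltas": [
    [[0,0,0,0,0.6],[0,0,0,0,0.6],[0,0,0,0,0.6],[0,0,0,0,0.6],[0,0,0,0,0.6],[0,0,0,0,0.6],[0,0,0,0,0.6],[0,0,0,0,0.6],[0,0,0,0,0.6],[0,0,0,0,0.6]]
  ]
}}

```text
time: 13.0
position: [549.0, 191.0, 124.6]
eef_rot: [2.221, 2.221, -0.0]
force: [0.2, 0.4, 0.2]
opening: 55.2
finger_force: 0.0
```

{"method": "drive_tool", "body": {
  "deltas": [
    [[0,0,-8,0,0.6],[0,0,-15,0,0.6],[0,0,-20,0,0.6],[0,0,-20,0,0.6],[0,0,-20,0,0.6],[0,0,-20,0,0.6],[0,0,-10,0,0.6],[0,0,0,0,0.6],[0,0,0,0,0.6],[0,0,0,0,0.6]]
  ]
}}

```text
time: 14.25
position: [548.5, 190.9, 236.6]
eef_rot: [-2.221, -2.221, 0.002]
force: [-0.7, 0.4, 0.2]
opening: 55.1
finger_force: 0.0
```

Run:
```python
from h import *
o=[cv2.resize(camera(n)["image"][:,100:500],(400,400)) for n in("scene","side")]
cv2.imwrite("pics/h.png",np.hstack(o)[:,:,::-1])
```

```text
(no output)
```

View pics/h.png

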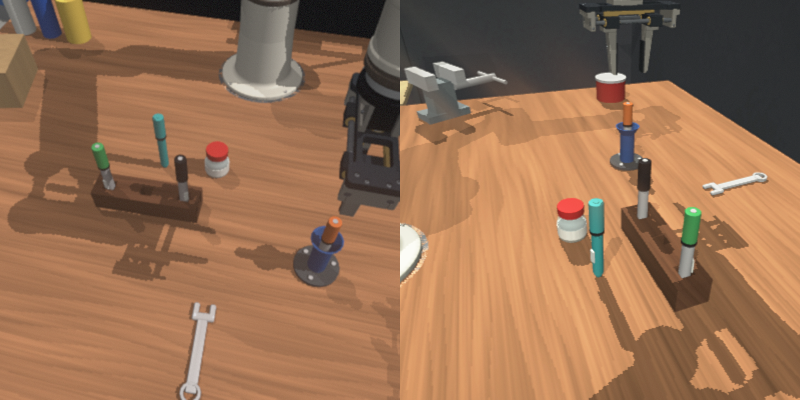

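The orange gauge stands in the case with its handle up, near (333,230) in the left view. Black and green are upright in the block and the gripper is clear.

```bash
python3 -c "from rig import *;print(hand_in())"
```

```text
the job is handed in; nothing more can be done
None
```

The orange gauge is fully home in the blue case and released, the black and green gauges still stand in the block, and the job was handed in at about 14 s; no verdict was returned.

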